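# Shut the tester drawer and start its thumbscrew

### The job

The circuit board is already loaded in the tester's drawer: push the drawer fully home. Then catch the thread of the T-bar thumbscrew on top of the tester: turn it backward (counter-clockwise seen from above) until you notice it drop at the thread start, then turn it forward (clockwise) about one full turn from there, just started and not tightened, and finish with the fingers still gripping its bar and the drawer shut. Leave the black knob as it is set and the loose parts where they lie.

Things in the scene. Friction and masses are not known exactly. Their poses are not given: they have to be found in the camera images.
- tester: Cream-enamelled signal tester, a box 160 mm deep (its x) by 220 mm wide (its y) by 70 mm high, fixed to the bench; place and yaw vary. Origin: centre of its underside; x points from its drawer front to its back (roughly away from the robot), z up. On its flat top: the thumbscrew over its boss at x +5, y +50 mm, and a black fluted knob at x -20, y -60 mm. A loose jack lies on top towards the back.
- drawer (a joint): How far the drawer stands open, in m: 0 is fully home (against a stop); it starts 35 to 60 mm open. It slides along the tester's x axis, opening towards -x, with about 1.5 N of friction, and stays where it is left. No handle: push on its front.
- drawer_face (a point): Centre of the outer face of the drawer's front panel, 34 mm above the bench; the panel is 152 mm wide, 42 mm high and 12 mm thick, from 13 to 55 mm above the bench. Axes as the tester's: the face looks along -x. Home, the face is 12 mm in front of the tester box.
- thumbscrew: Polished steel T-bar thumbscrew, about 0.1 kg, upright. Its bar, the part to grip, is 38 mm long (own x), 10 mm thick (own y), 28 mm high, 15 to 43 mm above this origin, on a 10 mm shank. Origin: on its axis inside the boss, 90 mm above the bench at the start; z up. It turns and rides up and down on the thread; only its weight makes it drop: loose pads let it, a firm grip holds it up.
- boss_top (a point): Centre of the top of the round steel threaded boss under the thumbscrew, 92 mm above the bench; the boss is 32 mm in diameter, 22 mm high and fixed on the tester. The bar's underside starts 11 to 15 mm above it.
- bar_top (a point): Centre of the top of the thumbscrew's bar; moves with it, same axes as the thumbscrew (x along the bar). The plating is slippery: when the thread drives the bar up or down as it turns, it slips along pads that grip it. Turned, the bar sweeps a circle of 40 mm diameter.
- screw_turn (a joint): Turn of the thumbscrew in rad, growing clockwise seen from above (forward, tightening); starts between 1.1 and 2.6, stops at -3.5 and 7.7. It stays where it is left (0.015 N m of friction). The thread's start varies and cannot be read from this value: the drop comes after 0.5 to 3.3 rad of backward turning.
- screw_lift (a joint): Height of the thumbscrew in m, right-hand thread, 6 mm pitch. At first it rests on the thread's top face, between 0 and -3.2 mm, and climbs 6 mm per turn turned backward; near 0 it drops by 6 mm to about -6 mm (unless the fingers hold it up). From there, turned forward, the thread draws it down 6 mm per turn: about -12 mm after one full turn. Play in the thread: 0.5 mm.
- knob_mark (a point): End of the white line on top of the black fluted knob, 10 mm off the knob's axis: shows its setting. The knob is 29 mm in diameter, stands 20 mm above the tester's top and turns at a touch.
- pot_a: Loose potentiometer standing on its back, shaft up: can 24 mm diameter, 31 mm high overall. Origin: centre of its underside.
- pot_b: A second such potentiometer.
- pot_c: A third such potentiometer.
- jack: Loose quarter-inch jack, about 36 x 20 x 18 mm, lying on top of the tester towards the back. Origin: centre of its underside.
- pump: Loose desoldering pump lying on the bench beside the tester, 200 mm long (its x), 20 mm diameter. Origin: under its middle.
- enclosure: Loose die-cast aluminium pedal enclosure, 112 x 60 x 31 mm, behind the tester. Origin: centre of its underside.
- driver: Loose screwdriver lying on the bench beside the tester, along its own x.

How it is judged (in metres and radians):
On the way, in this order (a step that is already met when the one before it is completed fails the run):
1. the drawer is fully home (value of joint drawer below 0.004 m), for 0.2 s.
2. the thumbscrew has dropped at the thread start (value of joint drawer below 0.004 m and value of joint screw_lift below -0.0045 m and value of joint screw_turn below 2.5 rad), for 0.1 s.
At the end, for the whole second after the job is handed in: The drawer is within 4 mm of home; the thumbscrew, after its drop, is screwed in by about one turn (its height 10 to 13.1 mm below the top of the thread; about 0.7 to 1.2 turns after the drop), it is not turning, and the fingers grip it with more than 3 N (value of joint drawer below 0.004 m and value of joint screw_lift between -0.0131 and -0.01 m and velocity of joint screw_turn between -0.3 and 0.3 rad/s and contact force between the fingers and thumbscrew above 3 N); the arm keeps its last pose, push and grip.
It fails at once if one of the loose parts (potentiometers, jack, pump, enclosure, screwdriver) is displaced by more than 25 mm (distance of any of pot_a, pot_b, pot_c, jack, pump, enclosure, driver from where it was at the start of the episode above 0.025 m).
It fails at once if the black knob is turned from its setting (distance of knob_mark from where it was at the start of the episode above 0.004 m).
It also fails if it takes over 70 s, if anything falls off the work surface, if the arm or the gripper's body presses on something with over 40 N, if the wrist force passes 120 N, or if a joint passes its speed limit or range.

### The arm

A 6-joint arm with a two-finger parallel gripper is mounted at the origin on the work surface. World frame = base frame: x ahead of the robot, y to its left, z up, the work surface at z = 0. Lengths are in m, angles in degrees, forces in N, time in s.
With the tool pointing down it reaches from about 0.25 to 0.725 m from the base axis. Payload 9.7 kg.
Tool frame: the origin (TCP) lies midway between the tips of the shut fingers; the grasp point (between the pads) lies 19 mm behind it; z points along the fingers, y is the line along which they close (so a half turn about z gives the same grasp; the last joint's range is limited). The gripper opens to 85 mm and grips with 20 to 120 N. Pads are 22 mm wide; open, the fingers measure 114 mm over their backs; the gripper's body (76 mm by 85 mm) begins 54 mm behind the grasp point. The pads swing forward as they close: fully open they stand 13 mm farther back than shut.
Start: joints at [74.198, 4.979, 10.078, 95.1, 0, 90], TCP at [0.15, 0.529, 0.231] pointing down, gripper open.
Joint ranges: [-179.16, 179.16], [-48.56, 103.87], [-65.8, 70.77], [-126.05, 130.52], [-82.76, 87.17], [-180, 180]. Speed limits (degrees/s): [127.2, 127.2, 147.25, 180, 180, 180].

### API

Orientations are given as [roll, pitch, yaw] about the fixed x, y, z axes, in that order (R = Rz(yaw) Ry(pitch) Rx(roll)).
In Python, from workcell import * gives the robot as it stands.
- The arm moves only by the tool servo_tool, never from a script. Its argument "moves" is a list of rows, each a list of 4 numbers: the shift along the world's x, y, z in shares of 80 cm (1.0 is 80 cm), then the turn about the world's z in normalised numbers (1 is 4 rad). A call has 1 to 20 rows; each row is the pose to reach, as a shift and turn from the pose commanded when the call began; what a row does not reach only later rows make up. A row lasts 1/12 s, in which the tool goes at most 41.7 mm and 7.16 degrees, less where a joint would pass 70% of its speed; a pose out of reach is approached as far as the arm can. No shift or turn number may pass 1 either way. A call with a gripper value outside its range is refused whole. "claw" is the closure, from 0 (fully open) to 1 (shut), set as the call begins (left out, the last holds). The fingers move at their own pace and stop on an object; "force" is the grip in N (left out, the last holds). Time passes only in rows, so rows that repeat a pose let the fingers close. It gives the time, the measured TCP pose, the force, the opening and the grip force at its end, in the units of the state.
- get_obs(): the state, without advancing time (a new reading comes with each control period).
- camera(name): name is "scene" or "side" or "wrist"; returns the picture (420x560x3 uint8, red, green, blue); there is no depth.
- get_calibration(name): a dict with "fx", "fy", "cx", "cy" (pixels), "rvec" (rotation vector, rad) and "tvec" (3), from world to camera coordinates, as OpenCV has them; the wrist camera has in their place "tool_from_camera" (4x4, takes a point from camera to tool coordinates, whose origin is the TCP and whose axes are the flange's). Camera axes: x right, y down, z forward; pixel columns grow to the right and rows downward; lengths in m; the calibration is good to about 2 mm. The wrist camera is an equidistant fisheye: a pixel r from the principal point sees the ray r / f radians off the axis. A picture is of the moment at which its call begins: read the wrist's pose just before it. get_calibration takes no time and is no camera call.
- job_done(): hands the job in; it is judged then, once.
The state is a dict: "time": time; "q": joint angles; "qd": joint speeds; "joint_efforts": joint torques, N m; "ee_pos": TCP position; "tcp_rot": TCP orientation; "wrist_force": force on the tool from outside, world axes, zero at the start; "torque": the same for the moment, N m; "opening": finger opening in m; "grasp_force": force on a finger pad.
Only numpy, scipy, OpenCV 4.12 (cv2) and the standard library are available. Lean on these libraries where they do the work, as an engineer would, in place of code of your own. Each camera call takes 0.05 s, during which the arm holds its last target. There are 200 camera calls.

## Working session

There is one attempt and no reset: what is moved stays moved. The work goes in short steps, Python scripts to look and compute and a tool call to move; the robot and the scene stay as the last step left them, time stands still between calls to the robot, and variables do not carry over. Pictures are saved under pics/ and viewed, at most 10 in all, crops included, and the job is handed in when it is done.

Besides the shell and the picture viewer there is one more tool, called by a JSON object that holds its "fn" and its "kwargs". servo_tool: Moves the arm, as the interface text tells. Its arguments: {"type":"object","properties":{"moves":{"type":"array","items":{"type":"array","items":{"type":"number"}}},"claw":{"type":"number"},"force":{"type":"number"}},"required":["moves"]}

```bash
mkdir -p pics; ls
python3 - <<'E'
from workcell import *
import cv2
o=get_obs();print(o)
for n in("scene","side","wrist"):
    print(n,get_calibration(n)); cv2.imwrite(f"pics/{n}0.png",camera(n)[:,:,::-1])
E
```

```text
pics
{'time': 0.0, 'q': array([7.41952779e+01, 5.00961269e+00, 1.00347994e+01, 9.50984838e+01,
       6.24353617e-04, 8.99993292e+01]), 'qd': array([ 0.00698798,  0.04637201, -0.00086482, -0.01244936, -0.03936667,
        0.13657932]), 'joint_efforts': array([-4.09832501e-03, -5.20391357e+01,  4.64806151e+01,  1.61282031e-02,
       -2.64201080e-04, -7.03210802e-06]), 'ee_pos': array([0.14973454, 0.52899566, 0.23060042]), 'tcp_rot': array([-1.79926703e+02, -6.25211217e-04,  1.64195948e+02]), 'wrist_force': array([-0.0726107 , -0.34592092,  0.37717478]), 'torque': array([-0.00018759,  0.00258949,  0.03656294]), 'grasp_force': 0.0, 'opening': 0.08555821859641419}
scene {'fx': 407.6704602852919, 'fy': 407.6704602852919, 'cx': 284.3528528908666, 'cy': 210.4936238460608, 'rvec': array([ 0.7548524 ,  2.42478898, -1.28954215]), 'tvec': array([ 0.527642  , -0.12721275,  1.34092169])}
side {'fx': 413.6418656742963, 'fy': 413.6418656742963, 'cx': 283.1003136222794, 'cy': 206.8147156929378, 'rvec': array([ 2.28321011, -0.46788503,  0.22993502]), 'tvec': array([-0.57581991,  0.27434146,  0.61163833])}
wrist {'fx': 325.19226210127806, 'fy': 325.19226210127806, 'cx': 283.2786746473123, 'cy': 209.43934005604348, 'tool_from_camera': array([[-8.33817190e-04, -9.60192970e-01, -2.79336293e-01,
         7.07666448e-02],
       [ 9.99999596e-01, -7.06455615e-04, -5.56616313e-04,
        -3.30100264e-04],
       [ 3.37120378e-04, -2.79336644e-01,  9.60193171e-01,
        -1.43074544e-01],
       [ 0.00000000e+00,  0.00000000e+00,  0.00000000e+00,
         1.00000000e+00]])}
```

View pics/scene0.png

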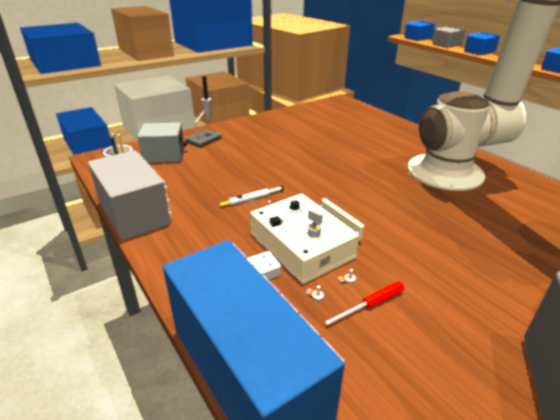

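View pics/side0.png

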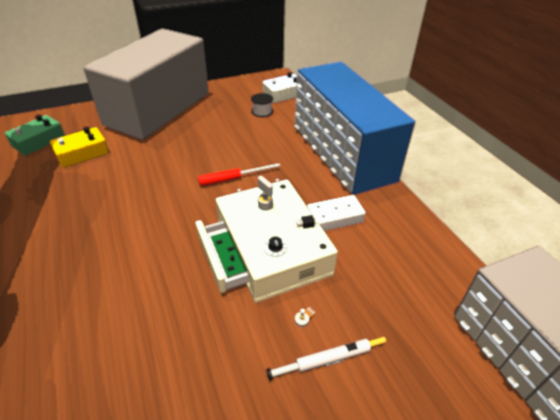

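View pics/wrist0.png

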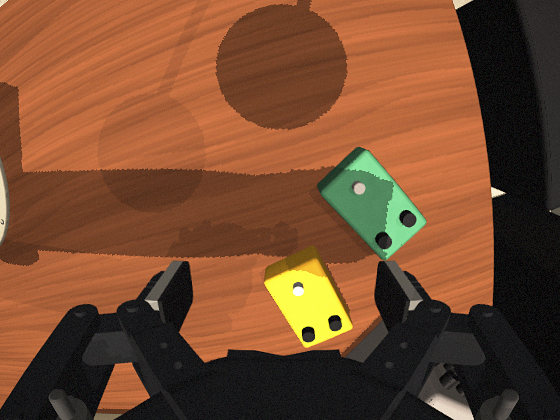

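The pictures show the tester near (270,240) in side and (305,235) in scene. Its thumbscrew is at (265,184) side and (316,214) scene. The drawer is open towards the robot.

```bash
cat > h.py <<'E'
from workcell import *
import numpy as np, cv2
from scipy.spatial.transform import Rotation as R
def plane(n,px,z):
    c=get_calibration(n); Rm=R.from_rotvec(c["rvec"]).as_matrix(); o=-Rm.T@c["tvec"]
    d=Rm.T@np.array([(px[0]-c["cx"])/c["fx"],(px[1]-c["cy"])/c["fy"],1]); return o+d*(z-o[2])/d[2]
def ray(n,px):
    a,b=plane(n,px,0),plane(n,px,.2); return b,(a-b)/np.linalg.norm(a-b)
def wray(px,obs):
    c=get_calibration("wrist"); T=c["tool_from_camera"]
    v=np.array([px[0]-c["cx"],px[1]-c["cy"]])/c["fx"]; t=np.linalg.norm(v)
    d=np.r_[v/t*np.sin(t),np.cos(t)]
    Rt=R.from_euler("xyz",obs["tcp_rot"],degrees=True).as_matrix()
    return obs["ee_pos"]+Rt@T[:3,3],Rt@T[:3,:3]@d
def tri(rays):
    A=sum(np.eye(3)-np.outer(d,d) for o,d in rays); b=sum((np.eye(3)-np.outer(d,d))@o for o,d in rays)
    p=np.linalg.solve(A,b); return p,[np.linalg.norm((np.eye(3)-np.outer(d,d))@(p-o)) for o,d in rays]
def wproj(p,obs):
    c=get_calibration("wrist"); T=c["tool_from_camera"]
    Rt=R.from_euler("xyz",obs["tcp_rot"],degrees=True).as_matrix()
    q=T[:3,:3].T@(Rt.T@(np.asarray(p)-obs["ee_pos"])-T[:3,3]); q/=np.linalg.norm(q)
    t=np.arccos(q[2]); u=q[:2]/np.linalg.norm(q[:2])
    return np.array([c["cx"],c["cy"]])+c["fx"]*t*u
E
python3 - <<'E'
from h import *
for px in[(217,192),(285,182),(334,248),(256,280)]: print("side",plane("side",px,.07).round(3))
for px in[(250,229),(301,197),(358,236),(306,263)]: print("scene",plane("scene",px,.07).round(3))
print("bar",tri([ray("side",(265,184)),ray("scene",(316,214))]))
print("knob",tri([ray("side",(275,243)),ray("scene",(294,205))]))
for px in[(196,223),(222,289)]: print("drawer side",plane("side",px,.055).round(3))
for px in[(302,318)]: print("pot side",plane("side",px,.02).round(3))
for px in[(318,293),(349,277)]: print("pot scene",plane("scene",px,.02).round(3))
for px in [(268,374),(385,341),(200,181),(280,167)]:print("tools",plane("side",px,.01).round(3))
E
```

```text
side [0.555 0.173 0.07 ]
side [0.697 0.15  0.07 ]
side [ 0.703 -0.054  0.07 ]
side [ 0.549 -0.066  0.07 ]
scene [ 0.74  -0.003  0.07 ]
scene [ 0.557 -0.05   0.07 ]
scene [0.55  0.158 0.07 ]
scene [0.705 0.165 0.07 ]
bar (array([0.62975302, 0.097386  , 0.12673434]), [np.float64(0.001439037235339825), np.float64(0.0014390372353396666)])
knob (array([ 0.6060928 , -0.01286811,  0.08283737]), [np.float64(0.0003966776175709858), np.float64(0.00039667761757096833)])
drawer side [0.494 0.118 0.055]
drawer side [ 0.494 -0.051  0.055]
pot side [ 0.604 -0.134  0.02 ]
pot scene [0.705 0.21  0.02 ]
pot scene [0.618 0.21  0.02 ]
tools [ 0.518 -0.196  0.01 ]
tools [ 0.714 -0.22   0.01 ]
tools [0.545 0.295 0.01 ]
tools [0.74  0.273 0.01 ]
```

The manual's scale: shifts go in shares of 80 cm and turns go in shares of 4 rad. Converting my numbers, -46.9 cm / 80 = -0.5863, -45 cm / 80 = -0.5625, 0.276 rad / 4 = 0.069.

{"fn": "servo_tool", "kwargs": {"moves": [[0.025,-0.025,0.025,0.005],[0.0625,-0.0625,0.0625,0.01],[0.1,-0.1,0.0875,0.015],[0.1375,-0.1438,0.0875,0.02],[0.175,-0.1813,0.0875,0.025],[0.2125,-0.2188,0.0875,0.03],[0.25,-0.2625,0.0875,0.035],[0.2875,-0.3,0.0875,0.04],[0.325,-0.3375,0.0875,0.045],[0.3625,-0.375,0.0875,0.05],[0.4,-0.4125,0.0875,0.055],[0.4375,-0.4563,0.0875,0.06],[0.475,-0.4938,0.0875,0.065],[0.5125,-0.5313,0.0875,0.069],[0.5438,-0.5625,0.0875,0.069],[0.5625,-0.5863,0.0875,0.069],[0.5625,-0.5863,0.0875,0.069],[0.5625,-0.5863,0.0875,0.069],[0.5625,-0.5863,0.0875,0.069]], "claw": 1, "force": 20}}

```text
time: 1.73
ee_pos: [0.5998, 0.0599, 0.3006]
tcp_rot: [180.0, -0.1, 179.9]
wrist_force: [-0.4, -0.2, -1.0]
opening: -0.0
grasp_force: 0.0
```

Run:
```python
from h import *
import pickle
o=get_obs();print(o["ee_pos"],o["tcp_rot"],o["q"][5],o["opening"])
pickle.dump(o,open("o1.pkl","wb"));cv2.imwrite("pics/w1.png",camera("wrist")[:,:,::-1])
```

```text
[0.59978991 0.05988043 0.30057805] [ 1.79995018e+02 -8.31169809e-02  1.79935522e+02] 5.759455122514503 -1.6667534292870436e-05
```

View pics/w1.png

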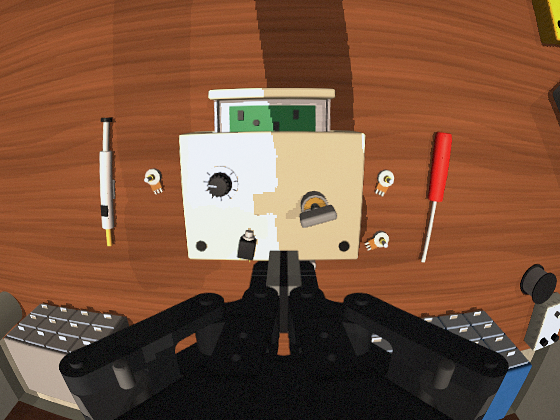

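The wrist view shows the drawer face edge at row 91 (columns 209–335). The tester top has corners (180,136), (365,133), (358,262) and (189,260), and the bar runs from about (301,221) to (337,208). Next I'll compute the poses.

Run:
```python
from h import *
import pickle
o=pickle.load(open("o1.pkl","rb"))
def wp(px,z): a,d=wray(px,o); return (a+d*(z-a[2])/d[2]).round(4)
for p in[(180,136),(365,133),(358,262),(189,260)]: print(wp(p,.07))
for p in[(209,92),(335,91)]: print("face",wp(p,.055))
for p in[(302,217),(336,207),(319,212)]: print("bar",wp(p,.132))
print("boss",wp((314,202),.092)); print("knob",wp((220,184),.09)); print("jack",wp((248,243),.08))
print("pots",wp((386,177),.03),wp((379,240),.03),wp((152,176),.03))
print("driver",wp((443,134),.01),wp((434,200),.01),wp((425,262),.01),"pump",wp((107,120),.01),wp((108,245),.01))
print(tri([ray("side",(265,184)),ray("scene",(316,214)),wray((318,213),o)]))
im=cv2.imread("pics/w1.png")[180:240,280:360];cv2.imwrite("pics/w1c.png",cv2.resize(im,None,fx=8,fy=8,interpolation=cv2.INTER_CUBIC))
```

```text
[ 0.5468 -0.0624  0.07  ]
[0.5448 0.1545 0.07  ]
[0.708  0.1556 0.07  ]
[ 0.7056 -0.0637  0.07  ]
face [ 0.4955 -0.0291  0.055 ]
face [0.4959 0.1207 0.055 ]
bar [0.6273 0.0781 0.132 ]
bar [0.6169 0.1123 0.132 ]
bar [0.6221 0.0952 0.132 ]
boss [0.6222 0.0938 0.092 ]
knob [ 0.6016 -0.0118  0.09  ]
jack [0.6765 0.0165 0.08  ]
pots [0.604  0.1965 0.03  ] [0.6938 0.1939 0.03  ] [ 0.601  -0.1197  0.03  ]
driver [0.5422 0.2888 0.01  ] [0.6404 0.2829 0.01  ] [0.7413 0.2826 0.01  ] pump [ 0.5185 -0.1973  0.01  ] [ 0.7135 -0.2222  0.01  ]
(array([0.62762728, 0.09571971, 0.12601585]), [np.float64(0.0032012785799317676), np.float64(0.0010045351560392097), np.float64(0.002718764456290779)])
```

View pics/w1c.png

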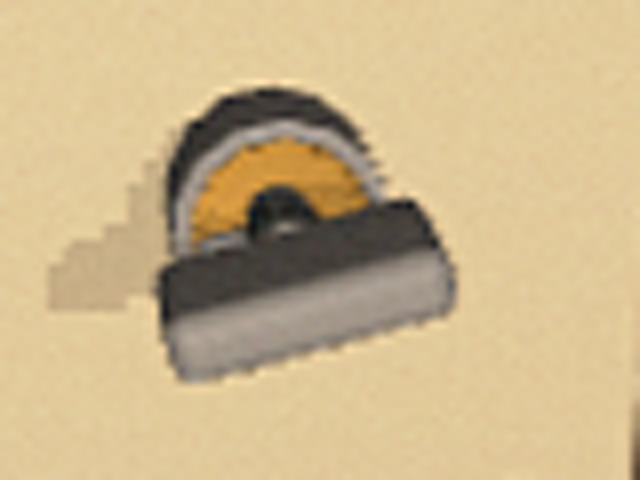

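Scaled: -26.8 cm / 80 = -0.335, -26.5 cm / 80 = -0.3313.

{"fn": "servo_tool", "kwargs": {"moves": [[-0.0375,0,-0.025,0],[-0.075,-0.0063,-0.05,0],[-0.1125,-0.0125,-0.075,0],[-0.15,-0.0163,-0.1,0],[-0.175,-0.0175,-0.1375,0],[-0.1875,-0.0175,-0.175,0],[-0.1875,-0.0175,-0.2125,0],[-0.1875,-0.0175,-0.25,0],[-0.1875,-0.0175,-0.2875,0],[-0.1875,-0.0175,-0.3125,0],[-0.1875,-0.0175,-0.3313,0],[-0.1875,-0.0175,-0.335,0],[-0.1875,-0.0175,-0.335,0],[-0.175,-0.0175,-0.335,0],[-0.1625,-0.0175,-0.335,0],[-0.15,-0.0175,-0.335,0]]}}

```text
time: 3.12
ee_pos: [0.4817, 0.0465, 0.0348]
tcp_rot: [180.0, 0.1, -180.0]
wrist_force: [-11.5, 1.1, 3.9]
opening: 0.0001
grasp_force: 2.7
```

Scaled: 4 cm / 80 = 0.05, 3.9 cm / 80 = 0.0488.

{"fn": "servo_tool", "kwargs": {"moves": [[0.0063,0,0,0],[0.0125,0,0,0],[0.0188,0,0,0],[0.025,0,0,0],[0.0313,0,0,0],[0.0375,0,0,0],[0.0425,0,0,0],[0.0463,0,0,0],[0.0488,0,0,0],[0.05,0,0,0],[0.05,0,0,0]]}}

```text
time: 4.03
ee_pos: [0.52, 0.0462, 0.0333]
tcp_rot: [-180.0, 0.0, -180.0]
wrist_force: [0.4, 0.2, 0.5]
opening: -0.0002
grasp_force: 0.0
```

Scaled: 0.4 cm / 80 = 0.005, 0.3 cm / 80 = 0.0038.

{"fn": "servo_tool", "kwargs": {"moves": [[0.0013,0,0,0],[0.0025,0,0,0],[0.0038,0,0,0],[0.005,0,0,0],[0.005,0,0,0]]}}

```text
time: 4.45
ee_pos: [0.5213, 0.0462, 0.0332]
tcp_rot: [180.0, -0.3, -180.0]
wrist_force: [-14.6, -0.2, 9.0]
opening: -0.0004
grasp_force: 7.5
```

Scaled: 18 cm / 80 = 0.225, 17.5 cm / 80 = 0.2188, -1.29 rad / 4 = -0.3225.

{"fn": "servo_tool", "kwargs": {"moves": [[0,0,0,0],[0,0,0,0],[-0.0125,0,0,0],[-0.0375,0,0.0125,0],[-0.0625,0,0.05,-0.025],[-0.0625,0,0.1,-0.05],[-0.0625,0,0.15,-0.075],[-0.05,0.0063,0.2,-0.1],[-0.025,0.0125,0.225,-0.125],[0.0125,0.025,0.225,-0.15],[0.05,0.0375,0.225,-0.175],[0.0875,0.05,0.225,-0.2],[0.1125,0.0563,0.2188,-0.225],[0.1288,0.0625,0.2125,-0.25],[0.1338,0.0625,0.2125,-0.275],[0.1338,0.0625,0.2125,-0.3],[0.1338,0.0625,0.2125,-0.3225],[0.1338,0.0625,0.2125,-0.3225],[0.1338,0.0625,0.2125,-0.3225]], "claw": 0.5}}

```text
time: 6.03
ee_pos: [0.6307, 0.0962, 0.2036]
tcp_rot: [180.0, 0.0, 106.3]
wrist_force: [-0.2, -0.3, 0.2]
opening: 0.0425
grasp_force: 0.0
```

Run:
```python
from h import *
import pickle
o=get_obs();print(o["ee_pos"],o["tcp_rot"],o["q"][5],o["opening"])
pickle.dump(o,open("o2.pkl","wb"));im=camera("wrist")[:,:,::-1];cv2.imwrite("pics/w2.png",im)
o1=pickle.load(open("o1.pkl","rb"))
a,d=wray((319.1,219.2),o1);P=a+d*(.132-a[2])/d[2];print("P",P,wproj(P,o2:=o))
s=camera("side")[:,:,::-1]; s=cv2.resize(s[170:300,180:350],None,fx=2.4,fy=2.4,interpolation=cv2.INTER_CUBIC)
u,v=wproj(P,o).astype(int);c=cv2.resize(im[max(v-80,0):v+80,max(u-65,0):u+65],None,fx=3,fy=3,interpolation=cv2.INTER_CUBIC)
print("crop org",max(u-65,0),max(v-80,0),c.shape,s.shape)
out=np.zeros((480,800,3),np.uint8);out[:c.shape[0],:c.shape[1]]=c;out[:s.shape[0],392:392+s.shape[1]]=s;cv2.imwrite("pics/m2.png",out)
```

```text
[0.63073782 0.09623429 0.20357566] [1.79956460e+02 8.58207294e-03 1.06264938e+02] 82.41124272684362 0.04252666505489101
P [0.63006073 0.09594316 0.132     ] [282.32905159 220.68679305]
crop org 217 140 (480, 390, 3) (312, 408, 3)
```

View pics/m2.png

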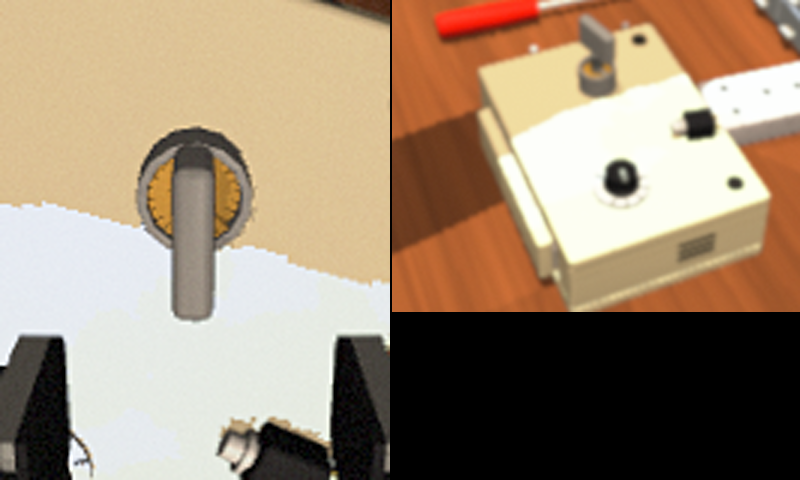

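The bar is centred at (281.7,220.7), which agrees with the first view to under 1 mm, and it is aligned with the tool. The drawer is shut. Now I'll descend and set the pads loosely around the bar.

Scaled: -10.3 cm / 80 = -0.1288, -10 cm / 80 = -0.125.

{"fn": "servo_tool", "kwargs": {"moves": [[-0.0013,0,-0.025,0],[-0.0013,0,-0.0563,0],[-0.0013,0,-0.0875,0],[-0.0013,0,-0.1125,0],[-0.0013,0,-0.125,0],[-0.0013,0,-0.1288,0],[-0.0013,0,-0.1288,0],[-0.0013,0,-0.1288,0]]}}

```text
time: 6.8
ee_pos: [0.6303, 0.0963, 0.1018]
tcp_rot: [179.9, 0.0, 106.1]
wrist_force: [-0.8, -0.8, 0.5]
opening: 0.0425
grasp_force: 0.0
```

{"fn": "servo_tool", "kwargs": {"moves": [[0,0,0,0],[0,0,0,0],[0,0,0,0],[0,0,0,0],[0,0,0,0],[0,0,0,0]], "claw": 0.85}}

```text
time: 7.3
ee_pos: [0.6298, 0.0962, 0.1004]
tcp_rot: [180.0, 0.0, 106.1]
wrist_force: [-0.0, -0.3, -1.2]
opening: 0.0126
grasp_force: 0.0
```

```bash
cat > look.py <<'E'
from h import *
import sys
o=get_obs();im=camera("wrist")[:,:,::-1];cv2.imwrite(f"pics/{sys.argv[1]}.png",im)
print(o["time"],o["ee_pos"].round(4),o["tcp_rot"].round(1),o["q"][5].round(1),o["opening"].round(4),o["grasp_force"],o["wrist_force"].round(1),o["torque"].round(3))
print(wproj((.63,.096,.132),o), [wproj((.63,.096,.132-k*.006),o).round(1) for k in(1,2)])
E
python3 look.py w3
```

```text
Traceback (most recent call last):
  File "look.py", line 4, in <module>
    print(o["time"],o["ee_pos"].round(4),o["tcp_rot"].round(1),o["q"][5].round(1),o["opening"].round(4),o["grasp_force"],o["wrist_force"].round(1),o["torque"].round(3))
                                                                                  ^^^^^^^^^^^^^^^^^^
AttributeError: 'float' object has no attribute 'round'
```

View pics/w3.png

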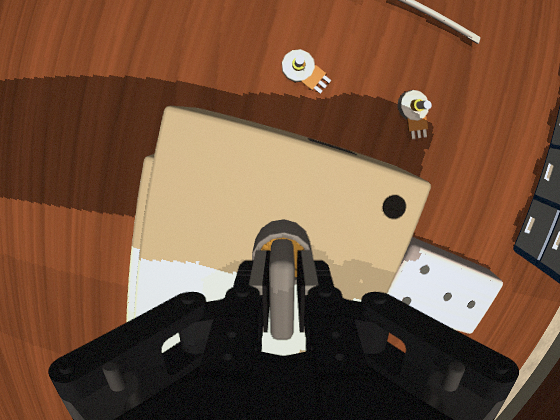

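The bar sits centred between the pads, its top face spanning rows 237–338 at column 282. Turning backward loosely comes next, tracking the bar's lower end in the image.

```bash
cat > look.py <<'E'
from h import *
import sys
o=get_obs();im=camera("wrist")[:,:,::-1];cv2.imwrite(f"pics/{sys.argv[1]}.png",im)
print(round(o["time"],2),o["ee_pos"].round(4),o["tcp_rot"][2].round(1),"q6",o["q"][5].round(1),round(o["opening"],4),round(o["grasp_force"],1),o["wrist_force"].round(1),o["torque"].round(3))
g=im[:,277:288].astype(float).mean(1); print("rows225-258",g[225:258:2].mean(1).round().astype(int),"\nrows322-362",g[322:362:2].mean(1).round().astype(int))
E
python3 look.py w4
```

```text
7.35 [0.6298 0.0962 0.1003] 106.1 q6 82.6 0.0125 0.0 [-1.   0.5 -0.1] [ 0.012  0.01  -0.004]
rows225-258 [ 62  61  62  60 131 135 116  72  60  61  63  63  63  63  63  64  62] 
rows322-362 [119 118 118 119 118 118 117 118 102 210 226 226 225 225 225 226 215   6
  13  10]
```

Scaled: 0.28 rad / 4 = 0.07.

{"fn": "servo_tool", "kwargs": {"moves": [[0,0,0,0.0175],[0,0,0,0.035],[0,0,0,0.0525],[0,0,0,0.07],[0,0,0,0.07],[0,0,0,0.07]]}}

```text
time: 7.9
ee_pos: [0.6296, 0.0961, 0.1002]
tcp_rot: [-180.0, -0.0, 122.0]
wrist_force: [-1.9, 0.5, 0.4]
opening: 0.013
grasp_force: 0.9
```

```bash
python3 look.py w5
```

```text
7.9 [0.6296 0.0961 0.1002] 122.0 q6 66.7 0.013 0.9 [-1.9  0.5  0.4] [-0.186  0.277 -0.037]
rows225-258 [ 59  60  61  58 132 135 113  72  57  59  59  61  59  60  60  61  61] 
rows322-362 [114 114 113 113 112 113 112 111 105 203 222 221 220 220 221 207 177   8
  14  10]
```

Scaled: 0.26 rad / 4 = 0.065.

{"fn": "servo_tool", "kwargs": {"moves": [[0,0,0,0.0175],[0,0,0,0.035],[0,0,0,0.0525],[0,0,0,0.065],[0,0,0,0.065],[0,0,0,0.065]]}}

```text
time: 8.45
ee_pos: [0.6298, 0.0961, 0.1003]
tcp_rot: [-180.0, 0.0, 136.9]
wrist_force: [-1.1, -1.0, 0.7]
opening: 0.013
grasp_force: 0.8
```

```bash
python3 look.py w6
```

```text
8.45 [0.6298 0.0961 0.1003] 136.9 q6 51.8 0.013 0.8 [-1.1 -1.   0.7] [-0.248  0.304 -0.011]
rows225-258 [ 55  56  56  59 140 121 100  52  54  56  57  57  57  56  57  59  59] 
rows322-362 [108 108 107 108 108 107 106 106  94 204 212 212 211 211 210 211 198   3
  10  11]
```

```bash
python3 look.py w7 | sed -n 3,4p
```

```text
rows322-362 [107 108 108 107 107 106 107 106  94 204 212 212 211 211 211 211 199   4
  12   8]
```

Scaled: 0.26 rad / 4 = 0.065.

{"fn": "servo_tool", "kwargs": {"moves": [[0,0,0,0.0175],[0,0,0,0.035],[0,0,0,0.0525],[0,0,0,0.065],[0,0,0,0.065],[0,0,0,0.065]]}}

```text
time: 9.05
ee_pos: [0.6299, 0.0962, 0.1003]
tcp_rot: [180.0, 0.0, 151.8]
wrist_force: [-0.7, -1.1, 0.2]
opening: 0.013
grasp_force: 0.7
```

```bash
python3 look.py w8
```

```text
9.05 [0.6299 0.0962 0.1003] 151.8 q6 36.9 0.013 0.7 [-0.7 -1.1  0.2] [-0.191  0.086 -0.059]
rows225-258 [ 54  53  54  77 129 106  99  51  54  53  55  54  56  55  55  56  56] 
rows322-362 [105 105 103 104 103 103 102 103  88 204 204 204 204 203 204 195 130  11
   8  11]
```

Scaled: 0.26 rad / 4 = 0.065.

{"fn": "servo_tool", "kwargs": {"moves": [[0,0,0,0.0175],[0,0,0,0.035],[0,0,0,0.0525],[0,0,0,0.065],[0,0,0,0.065],[0,0,0,0.065]]}}

```text
time: 9.6
ee_pos: [0.6299, 0.0963, 0.1003]
tcp_rot: [180.0, 0.0, 166.7]
wrist_force: [-0.6, -1.3, 0.2]
opening: 0.0131
grasp_force: 0.4
```

```bash
python3 look.py w9
```

```text
9.6 [0.6299 0.0963 0.1003] 166.7 q6 22.0 0.0131 0.4 [-0.6 -1.3  0.2] [-0.168  0.018  0.001]
rows225-258 [ 49  51  49  79 119 101  57  47  49  51  50  51  51  50  50  52  51] 
rows322-362 [ 98  97  97  98  97  96  96  89 129 149 147 140 199 202 202 203 191   2
   9   7]
```

Scaled: 0.26 rad / 4 = 0.065.

{"fn": "servo_tool", "kwargs": {"moves": [[0,0,0,0.0175],[0,0,0,0.035],[0,0,0,0.0525],[0,0,0,0.065],[0,0,0,0.065],[0,0,0,0.065]]}}

```text
time: 10.15
ee_pos: [0.6298, 0.0962, 0.1003]
tcp_rot: [-180.0, 0.0, -178.4]
wrist_force: [-0.2, -1.9, -0.4]
opening: 0.0127
grasp_force: 0.7
```

```bash
python3 look.py w10
```

```text
10.15 [0.6298 0.0962 0.1003] -178.4 q6 7.1 0.0127 0.7 [-0.2 -1.9 -0.4] [-0.295  0.088 -0.004]
rows225-258 [45 45 43 95 55 44 45 45 47 47 46 46 46 47 60 80 93] 
rows322-362 [ 93  91  91  90  79 143 141 141 141 141 124 148 193 186 190 189 176   4
   8   6]
```

Scaled: 0.26 rad / 4 = 0.065.

{"fn": "servo_tool", "kwargs": {"moves": [[0,0,0,0.0175],[0,0,0,0.035],[0,0,0,0.0525],[0,0,0,0.065],[0,0,0,0.065],[0,0,0,0.065]]}}

```text
time: 10.7
ee_pos: [0.6299, 0.0962, 0.1004]
tcp_rot: [-180.0, 0.0, -163.6]
wrist_force: [-0.0, -1.5, 1.0]
opening: 0.0129
grasp_force: 0.7
```

```bash
python3 look.py w11
python3 - <<'E'
import cv2,numpy as np
ims=[cv2.resize(cv2.imread(f"pics/w{i}.png")[222:362,250:316],None,fx=2,fy=2,interpolation=cv2.INTER_CUBIC) for i in(4,5,6,8,9,10)]
r2=[cv2.resize(cv2.imread(f"pics/w{i}.png")[222:362,250:316],None,fx=2,fy=2,interpolation=cv2.INTER_CUBIC) for i in(11,)]
a=np.hstack(ims[:]);b=np.zeros_like(a);b[:,:r2[0].shape[1]]=r2[0];cv2.imwrite("pics/m11.png",np.vstack([a,b]))
E
```

```text
10.7 [0.6299 0.0962 0.1004] -163.6 q6 -7.8 0.0129 0.7 [-0.  -1.5  1. ] [-0.263 -0.015 -0.067]
rows225-258 [ 46  45  44 104  48  42  45  47  45  45  45  43  48  47  61  83  96] 
rows322-362 [ 92  93  92  91  82 145 144 143 142 143 142 141  94  72  74  74  67   9
  11   7]
```

View pics/m11.png

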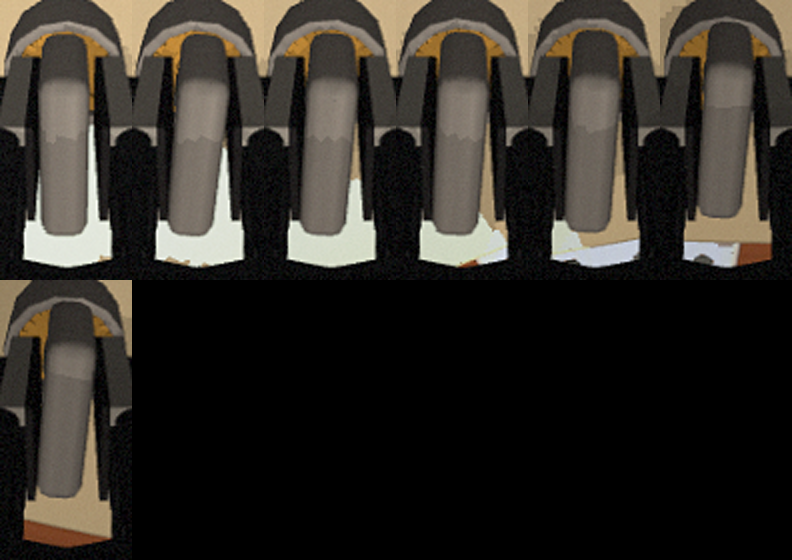

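The montage shows the bar's lower end jump from row 338 to 330 between tool yaw 167° and 182°. That is about 6 mm, so it has dropped. Now forward.

Scaled: -1.6 rad / 4 = -0.4.

{"fn": "servo_tool", "kwargs": {"moves": [[0,0,0,-0.0125],[0,0,0,-0.0375],[0,0,0,-0.0625],[0,0,0,-0.0875],[0,0,0,-0.1125],[0,0,0,-0.1375],[0,0,0,-0.1625],[0,0,0,-0.1875],[0,0,0,-0.2125],[0,0,0,-0.2375],[0,0,0,-0.2625],[0,0,0,-0.2875],[0,0,0,-0.3125],[0,0,0,-0.3375],[0,0,0,-0.3625],[0,0,0,-0.3875],[0,0,0,-0.4],[0,0,0,-0.4]]}}

```text
time: 12.25
ee_pos: [0.6295, 0.0964, 0.1001]
tcp_rot: [-180.0, -0.0, 104.7]
wrist_force: [-0.7, -0.6, 0.2]
opening: 0.0126
grasp_force: 0.5
```

```bash
python3 look.py w12
```

```text
12.25 [0.6295 0.0964 0.1001] 104.7 q6 84.0 0.0126 0.5 [-0.7 -0.6  0.2] [-0.052  0.114  0.003]
rows225-258 [60 63 61 62 94 87 61 61 63 62 61 61 64 62 64 73 99] 
rows322-362 [115 115 115 114 107 184 228 226 226 226 226 226 226 226 226 226 215   6
  14   7]
```

Scaled: -1.54 rad / 4 = -0.385.

{"fn": "servo_tool", "kwargs": {"moves": [[0,0,0,-0.025],[0,0,0,-0.05],[0,0,0,-0.075],[0,0,0,-0.1],[0,0,0,-0.125],[0,0,0,-0.15],[0,0,0,-0.175],[0,0,0,-0.2],[0,0,0,-0.225],[0,0,0,-0.25],[0,0,0,-0.275],[0,0,0,-0.3],[0,0,0,-0.325],[0,0,0,-0.35],[0,0,0,-0.375],[0,0,0,-0.385],[0,0,0,-0.385],[0,0,0,-0.385]]}}

```text
time: 13.8
ee_pos: [0.6299, 0.0962, 0.1003]
tcp_rot: [180.0, -0.0, 16.9]
wrist_force: [1.0, -0.9, -0.5]
opening: 0.0128
grasp_force: 0.7
```

```bash
python3 look.py w13
```

```text
13.8 [0.6299 0.0962 0.1003] 16.9 q6 171.8 0.0128 0.7 [ 1.  -0.9 -0.5] [-0.254 -0.129 -0.025]
rows225-258 [ 58  59  60  58  72  57  57  60  60  59  60  60  61  62  65  86 103] 
rows322-362 [117 120 129 130 159 168 168 168 167 167 167 167 167 166 166 168 157   8
  13   8]
```

Scaled: 5 cm / 80 = 0.0625, 4 cm / 80 = 0.05, 1.54 rad / 4 = 0.385.

{"fn": "servo_tool", "kwargs": {"moves": [[0,0,0,0],[0,0,0,0],[0,0,0,0],[0,0,0,0],[0,0,0.025,0],[0,0,0.05,0],[0,0,0.0625,0.025],[0,0,0.0625,0.05],[0,0,0.0625,0.08],[0,0,0.0625,0.11],[0,0,0.0625,0.14],[0,0,0.0625,0.17],[0,0,0.0625,0.2],[0,0,0.0625,0.23],[0,0,0.0625,0.26],[0,0,0.0625,0.29],[0,0,0.0625,0.32],[0,0,0.0625,0.35],[0,0,0.0625,0.375],[0,0,0.0625,0.385]], "claw": 0.5}}

```text
time: 15.52
ee_pos: [0.6297, 0.0963, 0.1503]
tcp_rot: [-180.0, -0.0, 105.3]
wrist_force: [0.4, -0.4, 0.1]
opening: 0.0427
grasp_force: 0.0
```

Scaled: -5.4 cm / 80 = -0.0675, -5.2 cm / 80 = -0.065, 1.7 rad / 4 = 0.425.

{"fn": "servo_tool", "kwargs": {"moves": [[0,0,0,0.03],[0,0,0,0.06],[0,0,0,0.09],[0,0,0,0.12],[0,0,0,0.15],[0,0,0,0.18],[0,0,0,0.21],[0,0,0,0.24],[0,0,0,0.27],[0,0,0,0.3],[0,0,0,0.33],[0,0,0,0.36],[0,0,0,0.39],[0,0,0,0.42],[0,0,-0.025,0.425],[0,0,-0.05,0.425],[0,0,-0.065,0.425],[0,0,-0.0675,0.425],[0,0,-0.0675,0.425],[0,0,-0.0675,0.425]]}}

```text
time: 17.18
ee_pos: [0.63, 0.0963, 0.0972]
tcp_rot: [-180.0, 0.0, -157.6]
wrist_force: [0.6, -0.1, -0.1]
opening: 0.0425
grasp_force: 0.0
```

{"fn": "servo_tool", "kwargs": {"moves": [[0,0,0,0],[0,0,0,0],[0,0,0,0],[0,0,0,0],[0,0,0,0],[0,0,0,0]], "claw": 0.85}}

```text
time: 17.68
ee_pos: [0.6298, 0.0962, 0.0964]
tcp_rot: [-180.0, 0.0, -157.6]
wrist_force: [-0.2, 0.9, -0.3]
opening: 0.0128
grasp_force: 0.0
```

```bash
python3 look.py w14
```

```text
17.68 [0.6298 0.0962 0.0964] -157.6 q6 -13.7 0.0128 0.0 [-0.2  0.9 -0.3] [0.002 0.035 0.005]
rows225-258 [44 44 42 45 63 46 45 46 46 47 47 47 48 48 50 72 92] 
rows322-362 [ 94  93  93  92  90  94 144 143 143 144 143 143 143 143 142 115  73   6
  11   9]
```

Scaled: -1.6 rad / 4 = -0.4.

{"fn": "servo_tool", "kwargs": {"moves": [[0,0,0,-0.0125],[0,0,0,-0.0375],[0,0,0,-0.0625],[0,0,0,-0.0875],[0,0,0,-0.1125],[0,0,0,-0.1375],[0,0,0,-0.1625],[0,0,0,-0.1875],[0,0,0,-0.2125],[0,0,0,-0.2375],[0,0,0,-0.2625],[0,0,0,-0.2875],[0,0,0,-0.3125],[0,0,0,-0.3375],[0,0,0,-0.3625],[0,0,0,-0.3875],[0,0,0,-0.4],[0,0,0,-0.4]]}}

```text
time: 19.23
ee_pos: [0.6295, 0.096, 0.096]
tcp_rot: [-180.0, -0.0, 110.5]
wrist_force: [-1.2, 0.1, -0.0]
opening: 0.013
grasp_force: 0.6
```

Scaled: -1.2 rad / 4 = -0.3.

{"fn": "servo_tool", "kwargs": {"moves": [[0,0,0,-0.025],[0,0,0,-0.05],[0,0,0,-0.075],[0,0,0,-0.1],[0,0,0,-0.125],[0,0,0,-0.15],[0,0,0,-0.175],[0,0,0,-0.2],[0,0,0,-0.225],[0,0,0,-0.25],[0,0,0,-0.275],[0,0,0,-0.3],[0,0,0,-0.325],[0,0,0,-0.35],[0,0,0,-0.375],[0,0,0,-0.4],[0,0,0,-0.41],[0,0,0,-0.41],[0,0,0,-0.41]]}}

```text
time: 20.82
ee_pos: [0.6299, 0.0961, 0.0963]
tcp_rot: [180.0, -0.0, 16.9]
wrist_force: [0.1, -1.8, -0.3]
opening: 0.0127
grasp_force: 0.8
```

```bash
python3 look.py w15
python3 - <<'E'
import cv2,numpy as np
cv2.imwrite("pics/m15.png",np.hstack([cv2.resize(cv2.imread(f"pics/w{i}.png")[222:362,250:316],None,fx=2.4,fy=2.4,interpolation=cv2.INTER_CUBIC) for i in(11,12,13,14,15)]))
E
```

```text
20.82 [0.6299 0.0961 0.0963] 16.9 q6 171.8 0.0127 0.8 [ 0.1 -1.8 -0.3] [-0.319 -0.129  0.062]
rows225-258 [57 59 59 59 59 57 57 59 59 61 62 61 61 62 62 76 99] 
rows322-362 [116 115 118 131 119 170 167 166 166 165 166 166 166 166 168 166 156   5
  13  12]
```

View pics/m15.png

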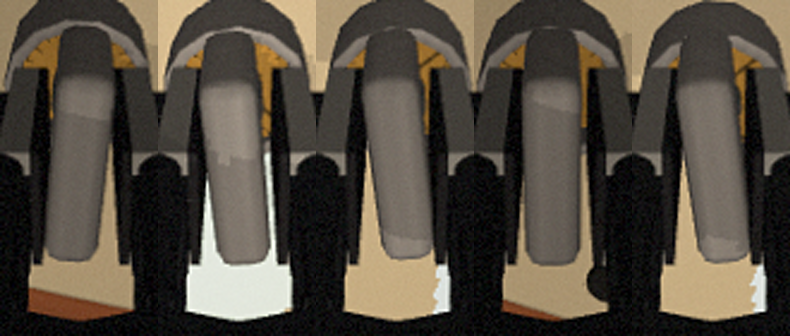

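Run:
```python
from h import *
from scipy.optimize import brentq
D=[(4,(281.5,340),(.6298,.0962,.1003),106.1),(9,(277.5,337.5),(.6299,.0963,.1003),166.7),(10,(278.5,330.5),(.6298,.0962,.1003),181.6),(11,(280,330.3),(.6299,.0962,.1004),196.4),(12,(285.4,331.2),(.6295,.0964,.1001),104.7),(13,(288.3,329.1),(.6299,.0962,.1003),16.9),(14,(282.5,332),(.6298,.0962,.0964),202.4),(15,(289.2,330.7),(.6299,.0961,.0963),16.9)]
for n,px,p,y in D:
    a,d=wray(px,{"ee_pos":np.array(p),"tcp_rot":np.array([180,0,y])})
    f=lambda z:np.linalg.norm((a+d*(z-a[2])/d[2])[:2]-[.630,.0963])-.019
    z=brentq(f,.09,.15); q=(a+d*(z-a[2])/d[2])[:2]-[.630,.0963]
    print(n,round(z*1e3,1),"bar yaw",round((np.degrees(np.arctan2(-q[1],-q[0])))%360,1))
```

```text
4 133.4 bar yaw 104.1
9 131.6 bar yaw 160.1
10 126.4 bar yaw 175.9
11 126.3 bar yaw 192.7
12 126.5 bar yaw 107.1
13 125.9 bar yaw 24.8
14 123.4 bar yaw 202.3
15 123.2 bar yaw 26.2
```

Views taken at the same yaw agree: about 3 mm of descent per half turn, for about 0.9 turn since the drop. Now the firm grip.

{"fn": "servo_tool", "kwargs": {"moves": [[0,0,0,0],[0,0,0,0],[0,0,0,0],[0,0,0,0],[0,0,0,0],[0,0,0,0],[0,0,0,0],[0,0,0,0],[0,0,0,0],[0,0,0,0],[0,0,0,0],[0,0,0,0]], "claw": 1, "force": 30}}

```text
time: 21.87
ee_pos: [0.6299, 0.0959, 0.0963]
tcp_rot: [180.0, -0.0, 16.7]
wrist_force: [0.8, -4.8, 0.7]
opening: 0.0095
grasp_force: 32.1
```

```bash
python3 look.py w16
python3 - <<'E'
import cv2,numpy as np
from workcell import *
s=camera("side")[:,:,::-1]
cv2.imwrite("pics/m16.png",np.hstack([cv2.resize(cv2.imread("pics/w16.png"),(480,360)),cv2.resize(s[150:300,180:313],(319,360),interpolation=cv2.INTER_CUBIC)]))
E
```

```text
21.87 [0.6299 0.0959 0.0963] 16.7 q6 172.0 0.0095 32.1 [ 0.8 -4.8  0.7] [-1.087 -0.237  0.053]
rows225-258 [ 57  58  59  59  59  57  58  57  60  60  60  59  61  60  63  81 100] 
rows322-362 [121 125 124 124 100 170 167 167 167 166 167 166 165 166 166 166 156   9
  10  11]
```

View pics/m16.png

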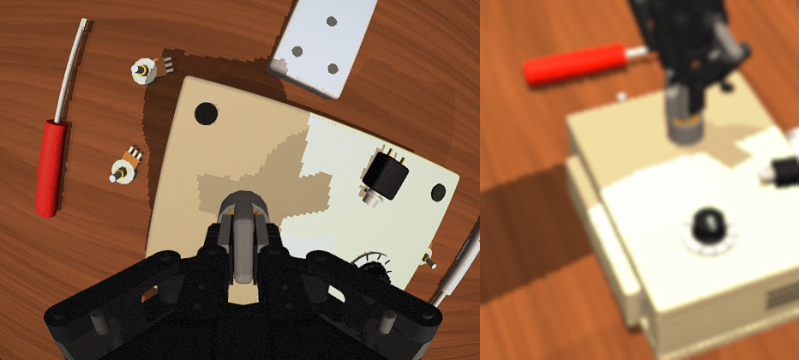

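The last picture shows the bar gripped at about (243,250), the drawer shut, and the knob and loose parts in place. Handing the job in.

```bash
python3 -c "
from workcell import *
print(job_done())"
```

```text
the job is handed in; nothing more can be done
None
```

I handed the job in at about 22 s with the drawer pushed home and the thumbscrew dropped at its thread start, then turned forward about 0.9 turn (by my camera measurements) and held at about 32 N; the final pictures show the knob and loose parts in place, but `job_done()` gave no verdict.

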